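# Unlock a check weight from its hook and set it on the scale

## Task

Two steel check weights hang on lockable hooks. Press down the button behind the hook that holds the round weight so that its sprung keeper opens and stays open, then lift the round weight off the hook and stand it gently, upright, in the middle of the bench scale's pan. Leave the square weight hanging where it is.

Things in the scene. Friction and masses are not known exactly. Their poses are not given: they have to be found in the camera images.
- round_weight: weight to fetch, 0.2 to 0.33 kg: steel disc 48 mm wide, 28 high; on it an upright wire loop (legs 42 mm apart along y) with a 22 (x) by 12 mm (y: pinch so) grip tab on top, 104 to 146 mm above the foot. It hangs by a cross rung (8 mm thick, along y, 78 mm above the foot). Origin: centre of the foot, 25 mm above the table at first; z up, x along the hook, away from its tip
- round_hook (a point): fixed point, rung axis where the round weight hangs, 103 mm up. x runs from the hook to its button. The hook reaches through the loop from +x, tip at -x. To unhook, keeper open: raise the weight straight up over 14 mm (clears the tip) but under 36 (disc would hit the hook from below), best 25; at that height draw it 50 to 70 mm along -x, toward the robot; then it is free to rise
- round_button_top (a point): top centre of the black push button (24 mm wide) on the grey housing behind the round weight's hook, 70 mm along +x from the hook, 145 mm above the table; moves with it. Press straight down (about 4 N): travels 14 mm to a firm stop; past half way an over-centre toggle pulls it in and holds it. It draws back the keeper, a flat bolt over the rung that cannot be forced up
- square_weight: the other weight, to be left hanging on the second, identical hook: the same but for a square block 44 x 44 x 28 mm in place of the disc. Origin: centre of the foot. Its tab is the highest part of both stands, 171 mm above the table: carry the round weight over or round it
- pan (a point): centre of the upper face of the bench scale's round steel pan, 104 mm across, 48 mm above the table; the scale is fixed
There are look-alikes about, which are no part of the job. What is shaped like the part that bears round_hook but brown is not meant.

How it is judged:
On the way, in this order (a step that is already met when the one before it is completed fails the run):
1. the round weight's hook has its button pressed in and keeper open, while the weight still hangs on it (distance of round_button_top from where it was at the start of the episode above 0.011 m and distance of round_weight from where it was at the start of the episode below 0.012 m), for 0.2 s.
2. the round weight is off the hook, with the keeper still open (distance of round_button_top from where it was at the start of the episode above 0.011 m and horizontal distance between round_weight and round_button_top above 0.112 m), for 0.1 s.
At the end, for the whole second after the job is handed in: The round weight stands upright (within 7 degrees) and still on the scale's pan, its centre within 25 mm of the pan's centre; the square weight hangs within 20 mm of where it hung (horizontal distance between round_weight and pan below 0.025 m and z of round_weight in the frame of pan between -0.005 and 0.005 m and angle between round_weight's own z axis and vertical below 0.12 rad and linear speed of round_weight below 0.02 m/s and distance of square_weight from where it was at the start of the episode below 0.02 m); the robot touches nothing.
It fails at once if the square weight is moved more than 40 mm (off its hook) (distance of square_weight from where it was at the start of the episode above 0.04 m).
It fails at once if the round weight is dropped or slammed onto the pan (faster than 0.3 m/s within 15 mm of it) (linear speed of round_weight above 0.3 m/s and horizontal distance between round_weight and pan below 0.06 m and z of round_weight in the frame of pan below 0.015 m).
It also fails if it takes over 48 s, if anything falls off the work surface, if the arm or the gripper's body presses on something with over 40 N, if the wrist force passes 120 N, or if a joint passes its speed limit or range.

## Robot

A 7-joint arm with a two-finger parallel gripper is mounted at the origin on a cart in front of the work surface, level with it; the furniture and walls round the work are solid. World frame = base frame: x ahead of the robot, y to its left, z up, the work surface at z = 0. Lengths are in m, angles in rad, forces in N, time in s.
With the tool pointing down it reaches from about 0.4 to 0.85 m from the base axis. Payload 10.4 kg.
Tool frame: the origin (TCP) lies at the very end of the fingers, on their centre line; the grasp point (between the pads) lies 19 mm behind it; z points along the fingers, y is the direction in which the jaws open and shut (so a half turn about z gives the same grasp; the last joint's range is limited). The gripper opens to 87 mm and grips with 3 to 60 N. Pads are 19 mm wide; open, the fingers measure 117 mm over their backs; the gripper's body (75 mm by 190 mm) begins 51 mm behind the grasp point.
Start: joints at [1.157, 0.332, -0.065, 1.46, 0.022, 1.35, -0.088], TCP at [0.238, -0.578, 0.223] pointing down, gripper open.
Joint ranges: [-2.6, 2.6], [-0.5, 2.12], [-1.47, 1.34], [0.16, 2.42], [-1.27, 4.41], [0.06, 2.06], [-2.6, 2.6]. Speed limits (rad/s): [2.22, 2.22, 2.79, 2.79, 3.14, 3.14, 3.14].

## Interface

Orientations are given as a unit quaternion [x, y, z, w].
In Python, from bench import r, eyes, job gives the robot as it stands. The module is installed in compiled form; this text tells all that it offers.
- The arm moves only by the tool play_rows, never from a script. Its argument "motion" is a list of rows, each a list of 7 numbers: the shift along the tool's x, y, z as a fraction of full scale, then the turn, a rotation vector about the tool's x, y, z as a fraction of full scale, then the opening in per cent of the stroke, from 0 (shut) to 100 (fully open). A call has 1 to 5 rows; each row is the pose to reach, as a shift and turn from the pose commanded when the call began, along the tool's axes at that moment; what a row does not reach only later rows make up. Full scale, the value 1, is 0.2 m for a shift and 90 degrees for a turn. A row lasts 1/8 s, in which the tool goes at most 62.5 mm and 10.7 degrees, less where a joint would pass 70% of its speed; a pose out of reach is approached as far as the arm can. A call with a number of a shift or a turn outside -1 to 1 is refused whole. A call with a gripper value outside its range is refused whole. The fingers move at their own pace and stop on an object; "squeeze" is the grip in N (left out, the last holds). Time passes only in rows, so rows that repeat a pose let the fingers close. It gives the time, the measured TCP pose, the force and the opening at its end, in the units of the state.
- r.read_state(): the state, without advancing time (a new reading comes with each control period).
- eyes.camera(name): name is "side" or "top"; returns a dict with "image" (480x640x3 uint8, red, green, blue), "mtx" (3x3 intrinsics, pixels), "dist" ([k1, k2, p1, p2, k3] as OpenCV has them; the pictures are not rectified), "R" (3x3) and "t" (3): a world point X has camera coordinates R X + t. Camera axes: x right, y down, z forward; pixel columns grow to the right and rows downward; lengths in m; the calibration is good to about 2 mm. A picture is of the moment at which its call begins. There is no depth.
- job.close_job(): hands the job in, once; it reports no verdict.
Trained networks look in a picture, given as the dict that the camera call returned (one of the last four; its "shot" number tells which), for a name from the list of things; names that differ only in an ending like _2 or _b are one class to them, and where a whole thing is asked for, a point or a joint stands for the part that bears it (a point fixed in the world has none). Each returns a list of dicts, best first, with "p" (0 to 1); they miss things now and then, are a little off and sometimes report something else, mostly with a low value. They report only what shows in the picture. A call takes as long as a camera call. They do not tell look-alikes from the thing itself.
- eyes.regions_of(picture, label): "region" (480x640 bool, what is visible of it) and "xy" ([column, row] in pixels, amid what is visible of it).
- eyes.landmark_of(picture, label): "xy" ([column, row] in pixels: a listed point, or the origin of a listed thing).
The state is a dict: "time": time; "joint_positions": joint angles; "joint_vel": joint speeds; "joint_torque": joint torques, N m; "ee_pos": TCP position; "eef_rot": TCP orientation; "ft_force": force on the tool from outside, world axes, zero at the start; "torque": the same for the moment, N m; "width": finger opening in m.
Only numpy, scipy, OpenCV 4.12 (cv2) and the standard library are available. Lean on these libraries where they do the work, as an engineer would, in place of code of your own. Each camera call takes 0.05 s, during which the arm holds its last target. There are 200 camera calls.

## Working session

There is one attempt and no reset: what is moved stays moved. The work goes in short steps, Python scripts to look and compute and a tool call to move; the robot and the scene stay as the last step left them, time stands still between calls to the robot, and variables do not carry over. Pictures are saved under pics/ and viewed, about 8 in all and at most 12, crops included, and the job is handed in when it is done.

Besides the shell and the picture viewer there is one more tool, called after "Request:" as a command line: name --pt "numbers of a row" for each row, then --argument value for the rest. play_rows: Moves the arm, as the interface text tells. Shift numbers are shares of 0.2 m and turn numbers shares of 90 degrees, none past 1 either way. Its arguments: {"type":"object","properties":{"motion":{"type":"array","items":{"type":"array","items":{"type":"number"}}},"squeeze":{"type":"number"}},"required":["motion"]}

```bash
mkdir -p pics
cat > h.py <<'E'
import numpy as np, cv2
from bench import r, eyes, job
def ray(c,xy):
    u=cv2.undistortPoints(np.array([[xy]],float),c["mtx"],np.array(c["dist"],float))[0,0]
    R=np.array(c["R"]);t=np.array(c["t"])
    return -R.T@t, R.T@np.array([u[0],u[1],1])
def atz(c,xy,z):
    o,d=ray(c,xy); return o+d*(z-o[2])/d[2]
def tri(a,pa,b,pb):
    o1,d1=ray(a,pa);o2,d2=ray(b,pb)
    s=np.linalg.lstsq(np.c_[d1,-d2],o2-o1,rcond=None)[0]
    p,q=o1+s[0]*d1,o2+s[1]*d2
    return (p+q)/2,np.linalg.norm(p-q)
E
python3 - <<'E'
from h import *
np.set_printoptions(precision=4,suppress=True)
s=r.read_state();print(s["time"],s["ee_pos"],s["eef_rot"],s["ft_force"],s["width"])
Z=dict(round_weight=.025,round_hook=.103,round_button_top=.145,square_weight=.025,pan=.048)
for n in("top","side"):
    c=eyes.camera(n); cv2.imwrite(f"pics/{n}.png",cv2.cvtColor(c["image"],cv2.COLOR_RGB2BGR))
    print(n,"cam at",ray(c,[320,240])[0])
    for l in Z:
        for d in eyes.landmark_of(c,l): print(l,round(d["p"],2),np.round(d["xy"],1),atz(c,d["xy"],Z[l]))
E
```

```text
0.0 [ 0.2379 -0.5775  0.2218] [ 0.981   0.1942 -0.0002 -0.0007] [ 0.017  -0.1451  0.2124] 0.08672128661884133
top cam at [ 0.2597 -0.2703  0.9233]
round_weight 0.63 [243.5 211.2] [ 0.5135 -0.1006  0.025 ]
round_weight 0.37 [317.  207.8] [ 0.5239 -0.2379  0.025 ]
round_hook 0.94 [419.2 357.4] [ 0.2563 -0.413   0.103 ]
round_hook 0.57 [234.  197.7] [ 0.5151 -0.0973  0.103 ]
round_button_top 0.7 [228.1 152.6] [ 0.5805 -0.0905  0.145 ]
square_weight 0.9 [320.6 209.6] [ 0.5206 -0.2448  0.025 ]
pan 0.58 [425.9 216.5] [ 0.5064 -0.437   0.048 ]
side cam at [0.8413 0.2378 0.6833]
round_weight 0.72 [330.2 352.5] [ 0.5127 -0.1024  0.025 ]
round_hook 0.92 [333.9 324.2] [ 0.5108 -0.097   0.103 ]
round_button_top 0.56 [298.6 331.6] [ 0.5815 -0.0973  0.145 ]
round_button_top 0.4 [290.6 172.8] [ 0.3218 -0.4295  0.145 ]
square_weight 0.56 [276.7 304.2] [ 0.5125 -0.2482  0.025 ]
pan 0.61 [221.8 240.6] [ 0.4997 -0.4469  0.048 ]
```

View pics/top.png

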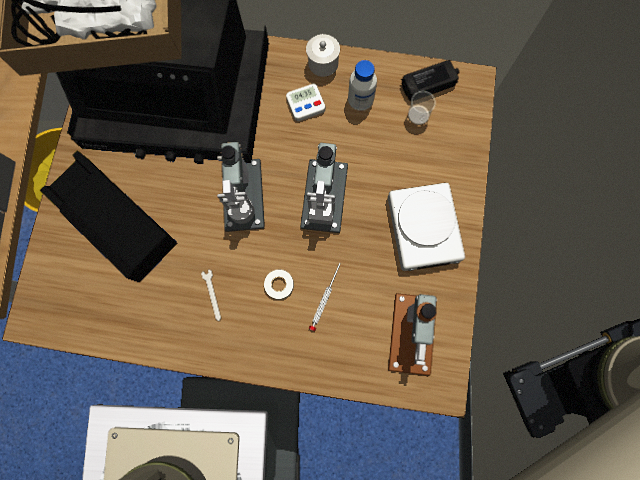

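View pics/side.png

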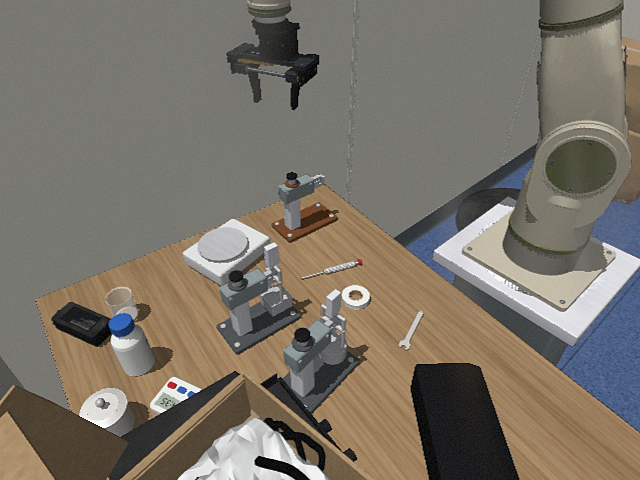

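The top view shows two grey stands, at (235,190) and (322,190), an empty brown stand at (425,330), which is the look-alike, and the scale at (427,218). The side view shows them at (320,350), (255,300), (300,205) and (225,245). A close crop will show which grey stand carries the round disc.

Run:
```python
from h import *
np.set_printoptions(precision=4,suppress=True)
a=eyes.camera("top");b=eyes.camera("side")
A=cv2.resize(a["image"][130:250,200:360],None,fx=4,fy=4,interpolation=2)[:480]
B=cv2.resize(b["image"][230:410,200:370],(453,480),interpolation=2)
cv2.imwrite("pics/crop.png",cv2.cvtColor(cv2.resize(np.hstack([A,B]),(800,350)),cv2.COLOR_RGB2BGR))
for l in("round_weight","round_hook","round_button_top","square_weight","pan"):
    for x in eyes.landmark_of(a,l):
        for y in eyes.landmark_of(b,l):
            p,e=tri(a,x["xy"],b,y["xy"])
            if e<.02: print(l,p,"gap",round(e,4))
for l in("round_weight","round_button_top","pan"):
  for n,c in(("top",a),("side",b)):
    for d in eyes.regions_of(c,l): print(n,l,round(d["p"],2),d["xy"],d["region"].sum())
# pan region ellipse
for n,c in(("top",a),("side",b)):
    g=cv2.cvtColor(c["image"],cv2.COLOR_RGB2GRAY)
```

```text
round_weight [ 0.5125 -0.0983  0.0293] gap 0.009
round_hook [ 0.5106 -0.0986  0.0993] gap 0.0061
round_hook [ 0.259  -0.4137  0.1117] gap 0.0034
round_button_top [ 0.3263 -0.4221  0.1479] gap 0.0038
round_button_top [ 0.5803 -0.0942  0.1537] gap 0.0019
pan [ 0.5043 -0.4392  0.0586] gap 0.003
top round_weight 0.93 [239.7, 201.7] 987
side round_weight 0.64 [332.3, 334.7] 1161
top round_button_top 0.72 [230.4, 149.7] 141
top round_button_top 0.49 [428.2, 310.4] 180
side round_button_top 0.47 [296.2, 336.4] 224
side round_button_top 0.47 [293.4, 175.2] 94
top pan 0.66 [425.6, 228.1] 5188
side pan 0.74 [224.5, 247.6] 3364
```

View pics/crop.png

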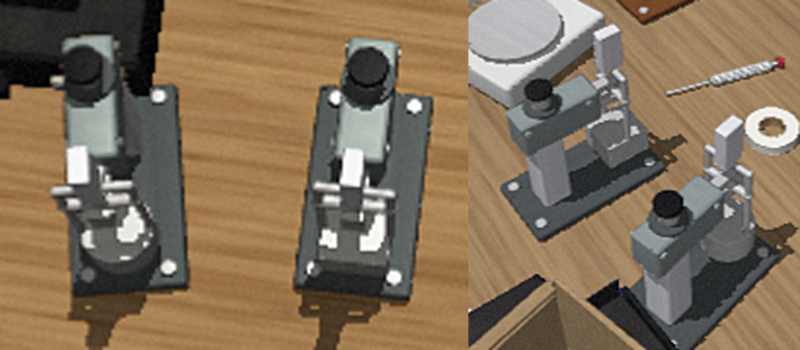

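The left grey stand, top (235,190) and side (320,350), carries the round disc. The right one carries the square block. Next I'll refine the button, tab, pan and hook yaw.

Run:
```python
from h import *
np.set_printoptions(precision=4,suppress=True)
a=eyes.camera("top");b=eyes.camera("side")
f=lambda x,y:(200+x/2.928,130+y/2.917)
for z in(.008,.012):
    P,Q=atz(a,f(158,97),z),atz(a,f(168,268),z); d=P-Q; print("yaw plate round",np.degrees(np.arctan2(d[1],d[0])))
    P,Q=atz(a,f(414,105),z),atz(a,f(395,277),z); d=P-Q; print("yaw plate square",np.degrees(np.arctan2(d[1],d[0])))
# tab top centre guesses (z .171)
print("tab round",atz(a,f(78,150),.171),"tab square",atz(a,f(352,152),.171))
# button: dark blob
for n,c,(u,v),(w,h) in(("top",a,(229,153),(8,9)),("side",b,(301,335),(14,14))):
    g=cv2.cvtColor(c["image"],cv2.COLOR_RGB2GRAY)[v-h:v+h+1,u-w:u+w+1]
    print(n);print(g[::1 if n=="top" else 2,::1])
# pan
for n,c in(("top",a),("side",b)):
    d=eyes.regions_of(c,"pan")[0]["region"].astype(np.uint8)
    u,v,w,h=cv2.boundingRect(d); print(n,u,v,w,h)
    g=cv2.cvtColor(c["image"],cv2.COLOR_RGB2GRAY)[v:v+h,u:u+w]
    m=((g>120)&(g<215)).astype(np.uint8)
    cs,_=cv2.findContours(m,cv2.RETR_EXTERNAL,2)
    k=max(cs,key=cv2.contourArea); e=cv2.fitEllipse(k); print(e, atz(c,(e[0][0]+u,e[0][1]+v),.048))
    cv2.imwrite(f"pics/pan_{n}.png",cv2.resize(cv2.cvtColor(c["image"],cv2.COLOR_RGB2BGR)[v:v+h,u:u+w],None,fx=4,fy=4))
# predictions
X=np.array([[.5125,-.098,.171],[.5125,-.098,.103]])
```

```text
yaw plate round 6.760359774316296
yaw plate square -4.578415809309993
yaw plate round 6.760359774316303
yaw plate square -4.578415809310008
tab round [ 0.5207 -0.0979  0.171 ] tab square [ 0.5234 -0.2468  0.171 ]
top
[[ 74 125 146 154 161 163 167 168 168 172 168 170 167 168 174 159 143]
 [ 79 129 153 164 134 107 102  93 105 127 160 173 167 166 173 164 145]
 [ 96 143 129  89  61  39  36  39  43  57  75 144 172 170 170 159 144]
 [ 87 111  72  36  28  30  28  34  38  31  34  75 120 162 178 168 147]
 [ 52  56  32  28  30  30  37  36  37  33  40  39  42  97 158 171 154]
 [ 32  30  29  30  34  36  34  32  35  42  38  37  33  43 103 141 147]
 [ 25  29  29  30  31  32  34  38  43  37  41  40  44  43  75  92 135]
 [ 27  33  38  32  34  37  34  42  38  35  38  43  47  21  67  85 115]
 [ 47  29  31  30  36  36  35  41  38  40  38  39  45  19  69  88  92]
 [ 31  28  30  30  38  31  37  41  34  39  40  45  38  20  69  89  84]
 [  9  20  31  28  34  33  31  37  41  40  39  45  33  33  72  85  86]
 [ 31  38  29  26  32  38  37  41  39  41  46  32  15  17  73  91  90]
 [129  50  22  30  30  33  33  
[... 1860 characters left out ...]
 109 114 109 109
   99  92  62  43  41  44  35  45  56  73  76]
 [128 122 142 154 163 116  77  83  86  82  84  92  87  92 101 103 102  97
   81  44  32  39  42  42  37  46  69  92  78]
 [143 152 145 146 156 126  66  71  89  82  85  86  85  87  81  87  89  89
   89  94  92  93  91  71  47  67  74  67  67]
 [149 151 149 152 152 151 165 129  83  73  77  86  83  85  86  88  88  87
   83  82  71  68  50  68  71  65  69  73  72]]
top 388 183 76 88
((74.94197082519531, 73.03437042236328), (6.9506635665893555, 60.739871978759766), 0.0) [ 0.4351 -0.5024  0.048 ]
side 183 219 87 66
((35.8840217590332, 24.35316276550293), (59.197837829589844, 85.43889617919922), 67.9951171875) [ 0.509  -0.4436  0.048 ]
```

```bash
cat >> h.py <<'E'
from scipy.ndimage import map_coordinates
from scipy.optimize import minimize
def proj(c,X):
    R=np.array(c["R"],float)
    return cv2.projectPoints(np.atleast_2d(X).astype(float),cv2.Rodrigues(R)[0],np.array(c["t"],float),c["mtx"],np.array(c["dist"],float))[0][:,0]
def circ(c,x,y,z,r,dr):
    th=np.linspace(0,2*np.pi,90); g=cv2.GaussianBlur(cv2.cvtColor(c["image"],cv2.COLOR_RGB2GRAY),(0,0),.7).astype(float)
    v=[]
    for q in(r-dr,r+dr):
        p=proj(c,np.c_[x+q*np.cos(th),y+q*np.sin(th),0*th+z]); v.append(map_coordinates(g,[p[:,1],p[:,0]],order=1))
    return np.minimum(np.abs(v[1]-v[0]),60).mean()
def fitcirc(c,x,y,z,r,dr=.002,w=.012):
    G=[(circ(c,x+i,y+j,z,r,dr),x+i,y+j) for i in np.arange(-w,w+1e-9,.001) for j in np.arange(-w,w+1e-9,.001)]
    return np.round(max(G),4)
E
python3 - <<'E'
from h import *
np.set_printoptions(precision=4,suppress=True)
a=eyes.camera("top");b=eyes.camera("side")
for n,c in(("top",a),("side",b)):
    print(n,"pan",fitcirc(c,.505,-.440,.048,.052),"button",fitcirc(c,.580,-.093,.145,.012,w=.01))
f=lambda x,y:(200+x/2.928,130+y/2.917)
print("tab round",atz(a,f(78.5,164),.171),"tab square",atz(a,f(353,167),.171))
g=lambda x,y:(200+(x-468.5)/1.951,230+y/1.944)
print("tab top side-view",atz(b,g(732,121),.171),atz(b,g(607,31),.171))
print(atz(b,(302,333),.145))
E
```

```text
top pan [33.8181  0.505  -0.441 ] button [38.9388  0.581  -0.09  ]
side pan [34.5243  0.503  -0.441 ] button [54.5201  0.582  -0.09  ]
tab round [ 0.5127 -0.0988  0.171 ] tab square [ 0.5149 -0.2476  0.171 ]
tab top side-view [ 0.5067 -0.1003  0.171 ] [ 0.5131 -0.2473  0.171 ]
[ 0.5796 -0.092   0.145 ]
```

Run:
```python
from h import *
np.set_printoptions(precision=3,suppress=True)
a=eyes.camera("top");b=eyes.camera("side")
A=cv2.resize(a["image"][0:170,20:280],(600,392),interpolation=2)
B=cv2.resize(b["image"][360:480,160:360],(600,360),interpolation=2)[:,:]
o=np.hstack([A,cv2.resize(B,(600,392))]);o=cv2.resize(o,(800,261));o=cv2.convertScaleAbs(o,alpha=2.5)
cv2.imwrite("pics/oven.png",cv2.cvtColor(o,cv2.COLOR_RGB2BGR))
for p in((242,158),(265,152),(265,30),(240,100),(205,125),(75,105)):
    print(p,[atz(a,p,z)[:2] for z in(0,.1,.2,.3)])
```

```text
(242, 158) [array([ 0.629, -0.085]), array([ 0.589, -0.105]), array([ 0.549, -0.126]), array([ 0.509, -0.146])]
(265, 152) [array([ 0.643, -0.13 ]), array([ 0.602, -0.145]), array([ 0.56 , -0.161]), array([ 0.519, -0.176])]
(265, 30) [array([ 0.92 , -0.113]), array([ 0.849, -0.13 ]), array([ 0.777, -0.147]), array([ 0.706, -0.164])]
(240, 100) [array([ 0.755, -0.072]), array([ 0.702, -0.094]), array([ 0.648, -0.115]), array([ 0.594, -0.137])]
(205, 125) [array([ 0.699, -0.006]), array([ 0.651, -0.034]), array([ 0.603, -0.063]), array([ 0.556, -0.092])]
(75, 105) [array([0.739, 0.27 ]), array([0.687, 0.211]), array([0.635, 0.153]), array([0.583, 0.094])]
```

View pics/oven.png

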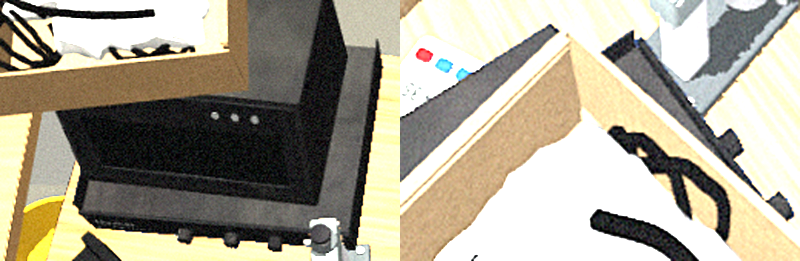

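Run:
```python
from h import *
np.set_printoptions(precision=3,suppress=True)
a=eyes.camera("top");b=eyes.camera("side")
for p in((180,52),(180,58),(181,48)): print(tri(a,p,b,(244,376)))
# oven vertical front: bottom corner px(225,132), top corner (215,68)
for z in(.05,.08,.1): print(z,atz(a,(225,132),z),atz(a,(160,122),z))
for z in(.2,.25,.3,.35): print(z,atz(a,(215,68),z),atz(a,(185,66),z))
```

```text
(array([ 0.709, -0.027,  0.243]), np.float64(0.008016528424419472))
(array([ 0.705, -0.028,  0.237]), np.float64(0.01466994522420527))
(array([ 0.711, -0.028,  0.246]), np.float64(0.0025384490359940206))
0.05 [ 0.661 -0.059  0.05 ] [0.679 0.068 0.05 ]
0.08 [ 0.647 -0.067  0.08 ] [0.665 0.056 0.08 ]
0.1 [ 0.638 -0.072  0.1  ] [0.655 0.048 0.1  ]
0.2 [ 0.705 -0.07   0.2  ] [ 0.707 -0.021  0.2  ]
0.25 [ 0.674 -0.084  0.25 ] [ 0.677 -0.038  0.25 ]
0.3 [ 0.643 -0.098  0.3  ] [ 0.646 -0.055  0.3  ]
0.35 [ 0.612 -0.112  0.35 ] [ 0.615 -0.072  0.35 ]
```

Request:
play_rows --pt "0.15 -0.1 -0.1 0 0 0 0" --pt "0.4 -0.25 -0.15 0 0 0 0" --pt "0.65 -0.41 -0.15 0 0 0 0" --pt "0.9 -0.57 -0.15 0 0 0 0" --pt "1 -0.64 -0.15 0 0 0 0" --squeeze 20

```text
time: 2.72
ee_pos: [0.3767, -0.38, 0.253]
eef_rot: [0.981, 0.196, 0.001, 0.0]
ft_force: [-0.4, 0.3, 1.0]
width: 0.0449
```

Request:
play_rows --pt "0.2 -0.13 0 0 0 0 0" --pt "0.45 -0.29 0 0 0 0 0" --pt "0.7 -0.45 0 0 0 0 0" --pt "0.9 -0.57 0 0 0 0 0" --pt "1 -0.64 0 0 0 0 0"

```text
time: 3.35
ee_pos: [0.5118, -0.186, 0.2527]
eef_rot: [0.981, 0.196, 0.0, -0.0]
ft_force: [-0.4, -0.2, 0.5]
width: 0.0018
```

Request:
play_rows --pt "0.1 -0.06 0 0 0 0.06 0" --pt "0.25 -0.16 0 0 0 0.12 0" --pt "0.4 -0.26 0 0 0 0.17 0" --pt "0.5 -0.32 0 0 0 0.171 0" --pt "0.5 -0.32 0 0 0 0.171 0"

```text
time: 3.98
ee_pos: [0.5791, -0.0895, 0.2524]
eef_rot: [0.998, 0.063, 0.0, -0.0]
ft_force: [-0.5, -0.3, 0.3]
width: 0.0006
```

Request:
play_rows --pt "0.01 0 0.15 0 0 0 0" --pt "0.01 0 0.35 0 0 0 0" --pt "0.01 0 0.48 0 0 0 0" --pt "0.01 0 0.5 0 0 0 0" --pt "0.01 0 0.5 0 0 0 0"

```text
time: 4.6
ee_pos: [0.5807, -0.092, 0.1535]
eef_rot: [0.998, 0.061, 0.0, 0.0]
ft_force: [-0.9, -0.3, 0.8]
width: 0.0008
```

Request:
play_rows --pt "0 0 0.03 0 0 0 0" --pt "0 0 0.05 0 0 0 0" --pt "0 0 0.07 0 0 0 0" --pt "0 0 0.085 0 0 0 0" --pt "0 0 0.095 0 0 0 0"

```text
time: 5.22
ee_pos: [0.5802, -0.0912, 0.1331]
eef_rot: [0.998, 0.061, -0.0, -0.0]
ft_force: [-0.4, 0.3, 0.1]
width: 0.0002
```

Request:
play_rows --pt "0 0 0.01 0 0 0 0" --pt "0 0 0.02 0 0 0 0" --pt "0 0 0.025 0 0 0 0"

```text
time: 5.6
ee_pos: [0.5806, -0.0913, 0.131]
eef_rot: [0.998, 0.061, 0.0, 0.0]
ft_force: [-13.3, -0.1, 28.0]
width: 0.0004
```

Request:
play_rows --pt "0 0 -0.1 0 0 0 0" --pt "0 0 -0.3 0 0 0 0" --pt "0 0 -0.5 0 0 0 0" --pt "-0.1 0 -0.55 0 0 0 60" --pt "-0.2 0 -0.55 0 0 0 60"

```text
time: 6.22
ee_pos: [0.5409, -0.0961, 0.2396]
eef_rot: [0.998, 0.061, 0.001, 0.0]
ft_force: [-0.2, -1.4, 0.1]
width: 0.0133
```

Run:
```python
from h import *
np.set_printoptions(precision=4,suppress=True)
s=r.read_state();print(s["time"],s["ee_pos"],s["eef_rot"],s["width"])
b=eyes.camera("side")
for l in("round_weight","round_hook","round_button_top"):
    for d in eyes.landmark_of(b,l): print(l,round(d["p"],2),np.round(d["xy"],1))
for z in (.145,.131): print("button circle",z,fitcirc(b,.581,-.091,z,.012,w=.006))
cv2.imwrite("pics/s2.png",cv2.cvtColor(cv2.resize(b["image"][200:420,200:400],(600,600*220//200))[:600],cv2.COLOR_RGB2BGR))
```

```text
6.225 [ 0.5409 -0.0961  0.2396] [0.9981 0.0612 0.0009 0.0002] 0.013301042841832223
round_weight 0.61 [328.7 351.8]
button circle 0.145 [42.2821  0.587  -0.085 ]
button circle 0.131 [57.7283  0.582  -0.09  ]
```

View pics/s2.png

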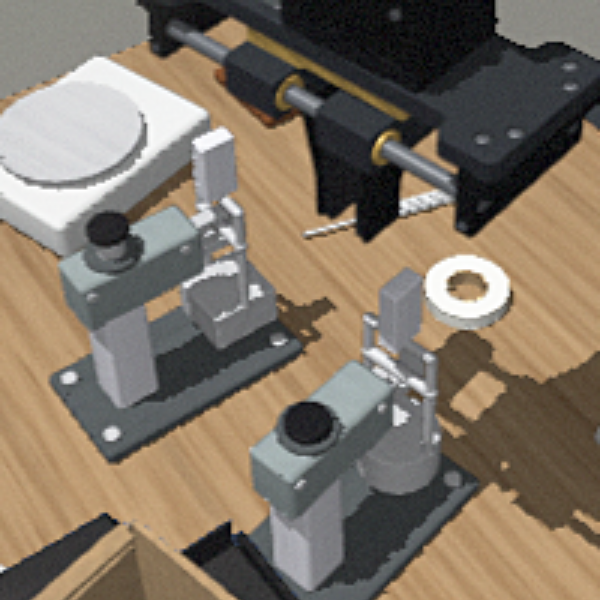

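The button circle fits at z=0.131, at crop (308,422), so it has latched in. The round weight still hangs with its tab at crop (403,300), and the fingers are above and behind it. Next I'll go over the tab and down.

Request:
play_rows --pt "-0.1 0 0 0 0 0 60" --pt "-0.15 0 0 0 0 0 60" --pt "-0.15 0 0 0 0 0 60" --pt "-0.15 0 0.1 0 0 0 60" --pt "-0.15 0 0.2 0 0 0 60"

```text
time: 7.05
ee_pos: [0.5118, -0.0996, 0.1981]
eef_rot: [0.998, 0.061, 0.0, 0.0]
ft_force: [-0.6, 0.2, 0.5]
width: 0.0521
```

Request:
play_rows --pt "0 0 0.1 0 0 0 60" --pt "0 0 0.2 0 0 0 60" --pt "0 0 0.28 0 0 0 60" --pt "0 0 0.31 0 0 0 60" --pt "0 0 0.31 0 0 0 60"

```text
time: 7.68
ee_pos: [0.5112, -0.0997, 0.1365]
eef_rot: [0.998, 0.061, -0.0, -0.0]
ft_force: [-0.4, -0.5, 0.8]
width: 0.0517
```

Request:
play_rows --pt "0 0 0 0 0 0 30" --pt "0 0 0 0 0 0 0" --pt "0 0 0 0 0 0 0" --pt "0 0 0 0 0 0 0" --pt "0 0 0 0 0 0 0" --squeeze 30

```text
time: 8.3
ee_pos: [0.511, -0.0996, 0.1366]
eef_rot: [0.998, 0.061, 0.0, -0.0]
ft_force: [-0.8, 0.6, 2.1]
width: 0.0117
```

Request:
play_rows --pt "0 0 0 0 0 0 0" --pt "0 0 0 0 0 0 0" --pt "0 0 0 0 0 0 0" --pt "0 0 0 0 0 0 0"

```text
time: 8.8
ee_pos: [0.5111, -0.0998, 0.1366]
eef_rot: [0.998, 0.061, 0.0, 0.0]
ft_force: [-0.2, 0.2, 0.6]
width: 0.0116
```

Gripped, with the 12 mm tab between the pads. Now raise 25 mm.

Request:
play_rows --pt "0 0 -0.02 0 0 0 0" --pt "0 0 -0.06 0 0 0 0" --pt "0 0 -0.1 0 0 0 0" --pt "0 0 -0.125 0 0 0 0" --pt "0 0 -0.125 0 0 0 0"

```text
time: 9.43
ee_pos: [0.5113, -0.0999, 0.1621]
eef_rot: [0.998, 0.061, 0.0, 0.0]
ft_force: [0.5, -0.3, -2.9]
width: 0.0116
```

Request:
play_rows --pt "-0.06 0 0 0 0 0 0" --pt "-0.14 0 0 0 0 0 0" --pt "-0.22 0 0 0 0 0 0" --pt "-0.29 0 0 0 0 0 0" --pt "-0.33 0 0 0 0 0 0"

```text
time: 10.05
ee_pos: [0.4445, -0.1082, 0.1617]
eef_rot: [0.998, 0.061, 0.0, 0.0]
ft_force: [-0.5, 0.3, -2.6]
width: 0.012
```

Request:
play_rows --pt "0 0 0 0 0 0 0" --pt "0 0 -0.1 0 0 0 0" --pt "0 0 -0.3 0 0 0 0" --pt "0 0 -0.5 0 0 0 0" --pt "0 0 -0.6 0 0 0 0"

```text
time: 10.68
ee_pos: [0.4466, -0.1078, 0.2839]
eef_rot: [0.998, 0.061, 0.001, 0.0]
ft_force: [0.1, 0.7, -3.2]
width: 0.0115
```

Request:
play_rows --pt "0 0.03 -0.1 0 0 0 0" --pt "0.01 0.15 -0.2 0 0 0 0" --pt "0.02 0.35 -0.22 0 0 0 0" --pt "0.03 0.6 -0.22 0 0 0 0" --pt "0.04 0.85 -0.22 0 0 0 0"

```text
time: 11.3
ee_pos: [0.4749, -0.2771, 0.3256]
eef_rot: [0.998, 0.061, 0.0, 0.0]
ft_force: [0.3, 0.4, -2.7]
width: 0.0121
```

Request:
play_rows --pt "0.01 0.2 0 0 0 0 0" --pt "0.02 0.45 0 0 0 0 0" --pt "0.03 0.66 0 0 0 0 0" --pt "0.04 0.8 0 0 0 0 0" --pt "0.045 0.84 0 0 0 0 0"

```text
time: 11.92
ee_pos: [0.5035, -0.4431, 0.3242]
eef_rot: [0.998, 0.06, -0.001, -0.0]
ft_force: [0.1, -0.5, -3.4]
width: 0.0118
```

Request:
play_rows --pt "0 0 0 0 0 0 0" --pt "0 0 0.1 0 0 0 0" --pt "0 0 0.25 0 0 0 0" --pt "0 0 0.4 0 0 0 0" --pt "0 0 0.5 0 0 0 0"

```text
time: 12.55
ee_pos: [0.5038, -0.4395, 0.2245]
eef_rot: [0.998, 0.062, -0.0, -0.0]
ft_force: [0.1, 0.2, -3.0]
width: 0.0119
```

Request:
play_rows --pt "0 0 0 0 0 0 0" --pt "0 0 0 0 0 0 0"

```text
time: 12.8
ee_pos: [0.5043, -0.4409, 0.2272]
eef_rot: [0.998, 0.061, 0.001, 0.001]
ft_force: [0.5, -0.1, -2.4]
width: 0.0117
```

Run:
```python
from h import *
np.set_printoptions(precision=4,suppress=True)
s=r.read_state();print(s["time"],s["ee_pos"],s["eef_rot"],s["width"],s["ft_force"])
a=eyes.camera("top");b=eyes.camera("side")
zf=s["ee_pos"][2]-.1115; print("foot z",zf)
for n,c in(("top",a),("side",b)):
    for d in eyes.landmark_of(c,"round_weight"): print(n,round(d["p"],2),np.round(d["xy"],1),atz(c,d["xy"],zf))
    print(fitcirc(c,.504,-.441,.048,.052))
A=cv2.resize(a["image"][150:290,360:500],(400,400));B=cv2.resize(b["image"][120:300,130:310],(400,400))
cv2.imwrite("pics/p3.png",cv2.cvtColor(np.hstack([A,B]),cv2.COLOR_RGB2BGR))
```

```text
12.8 [ 0.5043 -0.4409  0.2272] [0.9981 0.0615 0.0008 0.0006] 0.011652411242919073 [ 0.4889 -0.1234 -2.4017]
foot z 0.11565238358638573
[ 1.6551  0.515  -0.447 ]
side 0.79 [215.  220.3] [ 0.512  -0.4348  0.1157]
side 0.52 [277.5 303.5] [ 0.5559 -0.1816  0.1157]
[36.9398  0.503  -0.441 ]
```

View pics/p3.png

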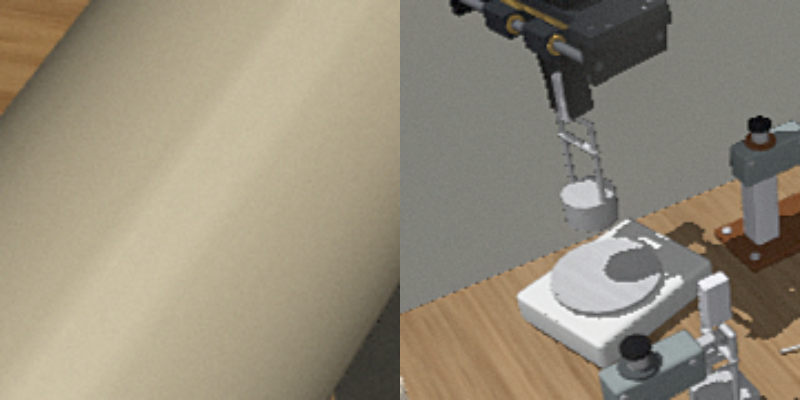

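Run:
```python
from h import *
np.set_printoptions(precision=4,suppress=True)
s=r.read_state();b=eyes.camera("side");x,y,z=s["ee_pos"];zf=z-.1115
f=lambda p:np.round([ (p[0]-130)*400/180+400,(p[1]-120)*400/180],0)
for n,dz in(("foot",0),("disc top",.028),("rung",.078),("tab bottom",.104),("tab top",.146)): p=proj(b,[x,y,zf+dz])[0];print(n,np.round(p,1),"crop",f(p))
for i in(-.02,0,.02): print("disc top circle fit z",round(zf+.028+i,3),fitcirc(b,x,y,zf+.028+i,.024,.002))
```

```text
foot [216.7 217.3] crop [593. 216.]
disc top [214.5 205.9] crop [588. 191.]
rung [210.4 184.4] crop [579. 143.]
tab bottom [208.2 172.6] crop [574. 117.]
tab top [204.3 152.5] crop [565.  72.]
disc top circle fit z 0.123 [18.4799  0.513  -0.4294]
disc top circle fit z 0.143 [33.4247  0.504  -0.4414]
disc top circle fit z 0.163 [13.1914  0.502  -0.4534]
```

The picture shows the disc at crop (590,205) hanging upright: the circle fit puts it at (0.504,-0.4414), over the pan centre (0.503..0.505,-0.441). Lower gently.

Request:
play_rows --pt "0 0 0.08 0 0 0 0" --pt "0 0 0.16 0 0 0 0" --pt "0 0 0.24 0 0 0 0" --pt "0 0 0.285 0 0 0 0" --pt "0 0 0.3 0 0 0 0"

```text
time: 13.68
ee_pos: [0.5033, -0.4411, 0.1647]
eef_rot: [0.998, 0.061, -0.0, -0.0]
ft_force: [0.6, 0.2, -2.8]
width: 0.012
```

Request:
play_rows --pt "0 0 0.01 0 0 0 0" --pt "0 0 0.015 0 0 0 0" --pt "0 0 0.02 0 0 0 0" --pt "0 0 0.025 0 0 0 0" --pt "0 0 0.025 0 0 0 0"

```text
time: 14.3
ee_pos: [0.5036, -0.4413, 0.1606]
eef_rot: [0.998, 0.061, -0.0, 0.0]
ft_force: [0.3, -0.2, -3.0]
width: 0.0118
```

Foot is about 1 mm above the pan; inch down until it carries.

Request:
play_rows --pt "0 0 0.003 0 0 0 0" --pt "0 0 0.005 0 0 0 0" --pt "0 0 0.007 0 0 0 0" --pt "0 0 0.008 0 0 0 0" --pt "0 0 0.008 0 0 0 0"

```text
time: 14.92
ee_pos: [0.5038, -0.4414, 0.1599]
eef_rot: [0.998, 0.061, 0.0, 0.0]
ft_force: [-1.8, 2.5, 6.0]
width: 0.012
```

Request:
play_rows --pt "0 0 -0.003 0 0 0 0" --pt "0 0 -0.004 0 0 0 0" --pt "0 0 -0.004 0 0 0 15" --pt "0 0 -0.004 0 0 0 25" --pt "0 0 -0.004 0 0 0 45" --squeeze 10

```text
time: 15.55
ee_pos: [0.5035, -0.4414, 0.1596]
eef_rot: [0.998, 0.061, -0.0, 0.0]
ft_force: [-0.3, 0.9, -0.7]
width: 0.025
```

Request:
play_rows --pt "0 0 0 0 0 0 50" --pt "0 0 0 0 0 0 50" --pt "0 0 0 0 0 0 50" --pt "0 0 -0.08 0 0 0 50" --pt "0 0 -0.2 0 0 0 50"

```text
time: 16.18
ee_pos: [0.5034, -0.4412, 0.2007]
eef_rot: [0.998, 0.061, -0.0, -0.0]
ft_force: [0.4, 0.2, 0.8]
width: 0.0435
```

Request:
play_rows --pt "0 0 -0.15 0 0 0 50" --pt "0 0 -0.3 0 0 0 50" --pt "0 0 -0.4 0 0 0 50" --pt "0 0 -0.4 0 0 0 50" --pt "0 0 -0.4 0 0 0 50"

```text
time: 16.8
ee_pos: [0.5034, -0.4411, 0.2791]
eef_rot: [0.998, 0.061, -0.0, -0.0]
ft_force: [-0.1, -0.2, -0.5]
width: 0.0435
```

Run:
```python
from h import *
np.set_printoptions(precision=4,suppress=True)
s=r.read_state();print(s["time"],s["ee_pos"],s["width"],s["ft_force"])
b=eyes.camera("side")
print("disc top",fitcirc(b,.504,-.441,.076,.024,.002),"pan",fitcirc(b,.504,-.441,.048,.052))
for l in("round_weight","square_weight"):
    for d in eyes.landmark_of(b,l): print(l,round(d["p"],2),np.round(d["xy"],1),atz(b,d["xy"],.048 if l[0]=="r" else .025))
B=cv2.resize(b["image"][100:340,130:370],(600,600))
cv2.imwrite("pics/p4.png",cv2.cvtColor(B,cv2.COLOR_RGB2BGR))
```

```text
16.8 [ 0.5034 -0.4411  0.2791] 0.043487396888623 [-0.0737 -0.2356 -0.4724]
disc top [36.1566  0.503  -0.442 ] pan [38.7109  0.503  -0.441 ]
round_weight 0.72 [217.1 243.2] [ 0.5115 -0.4466  0.048 ]
square_weight 0.57 [274.4 304.2] [ 0.5157 -0.2511  0.025 ]
```

View pics/p4.png

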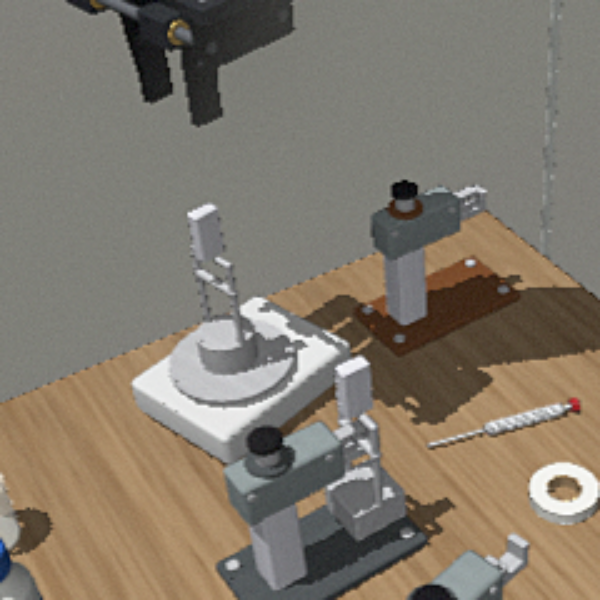

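The round weight stands upright mid-pan at crop (228,350). The square weight still hangs at (365,500), and the gripper is clear above.

```bash
python3 -c "
from bench import job
print(job.close_job())"
```

```text
the job is handed in; nothing more can be done
None
```

The round weight is standing on the scale's pan, and I handed the job in at about 17 s of the 48 s allowed. `job.close_job()` gives no verdict, so the result rests on my own checks.

**What I did:** I pressed the button behind the round weight's hook to its stop, at about 28 N, and it stayed in. I then gripped the tab, raised the weight 25 mm and drew it 66 mm toward the robot. I carried it over the square weight, lowered it gently onto the pan, released it and pulled up clear.

**Last checks, by side camera:**
- **Round weight:** its disc fits at (0.503, -0.442) against the pan centre at (0.503, -0.441), so it is about 1 mm off. It looks upright in the picture.
- **Square weight:** it still hangs on its hook. The network's reading of it moved about 4 mm from the start, which is within that network's error.
- **Robot:** the gripper is clear above the weight and the wrist force is near zero.

**Checks that disagreed or failed:**
- The network put the round weight's foot about 10 mm from where the circle fit did. I trusted the circle fit because it agreed with the arm's measured position; both are inside the 25 mm limit.
- The top camera was no use over the pan, because the arm blocked its view.

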